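Carry the vial tray to the meter

TASK

Pick up the open blue tray with the two sample vials standing loose in it, carry it level so that neither vial falls over or out, and set it down in the middle of the green mat to the right of the bench meter, with the tray's long side along the mat's long side (either way round). Then let go and leave it standing there.

Things in the scene. Friction and masses are not known exactly. Their poses are not given: they have to be found in the camera images.
- blue_tray_center (a point): Centre (half-way up) of the blue open-topped plastic tray: 120 mm long (its x axis; 127 with end lips), 60 mm wide (y axis, the width to grasp from above at mid-length, a finger outside each long wall), 40 mm high, underside 20 mm below this point; walls and floor 4 mm, 0.1 to 0.2 kg empty. It stands on the bench, left half. Some 0.2 m from it is a white tray of the same shape with one vial: not the one.
- mat_top (a point): Centre of the upper face of the fixed green mat with a thin white border line: 170 mm long (its x axis), 110 mm wide (y axis), 3 mm thick, lying on the bench in the right half. The beige bench meter (80 mm high, with a small raised lid at the back reaching about 145 mm) stands between the trays and the mat.
- vial_dark_center (a point): Small glass vial with a black cap, 25 mm across and 53 mm high, standing loose in the blue tray, 17 mm of it showing above the tray's rim, on one side of mid-length. Origin at its centre, half-way up; its z axis is its own axis. Mass about 35 g.
- vial_pale_center (a point): Small glass vial with a white cap, 25 mm across and 53 mm high, standing loose in the blue tray on the other side of mid-length. Origin at its centre, half-way up; its z axis is its own axis. Mass about 35 g.

How it is judged:
On the way:
1. the blue tray is lifted clear of the bench with both vials standing in it (height (world z) of blue_tray_center above 0.04 m and x of vial_dark_center in the frame of blue_tray_center between -0.052 and 0.052 m and y of vial_dark_center in the frame of blue_tray_center between -0.028 and 0.028 m and z of each of vial_dark_center, vial_pale_center in the frame of blue_tray_center below 0.022 m and angle between each of vial_dark_center, vial_pale_center's own z axis and vertical below 0.25 rad and x of vial_pale_center in the frame of blue_tray_center between -0.052 and 0.052 m and y of vial_pale_center in the frame of blue_tray_center between -0.028 and 0.028 m), for 0.2 s.
At the end, for the whole second after the job is handed in: The blue tray stands flat (within 3 degrees) on the green mat, its centre within 25 mm of the mat's centre and its long axis within 12 degrees of the mat's (either way round), released, with both vials upright (within 14 degrees) on the tray's floor (horizontal distance between blue_tray_center and mat_top below 0.025 m and angle between the x axis of blue_tray_center and the x axis of mat_top, either way round below 0.22 rad and z of blue_tray_center in the frame of mat_top between 0.015 and 0.024 m and angle between blue_tray_center's own z axis and vertical below 0.06 rad and x of vial_dark_center in the frame of blue_tray_center between -0.052 and 0.052 m and y of vial_dark_center in the frame of blue_tray_center between -0.028 and 0.028 m and z of each of vial_dark_center, vial_pale_center in the frame of blue_tray_center below 0.022 m and angle between each of vial_dark_center, vial_pale_center's own z axis and vertical below 0.25 rad and x of vial_pale_center in the frame of blue_tray_center between -0.052 and 0.052 m and y of vial_pale_center in the frame of blue_tray_center between -0.028 and 0.028 m); the robot touches nothing.
It fails at once if the blue tray is tilted more than 20 degrees (angle between blue_tray_center's own z axis and vertical above 0.35 rad).
It fails at once if a vial falls out or is taken out of the blue tray (distance between any of vial_dark_center, vial_pale_center and blue_tray_center above 0.075 m).
It also fails if it takes over 43 s, if anything falls off the work surface, if the arm or the gripper's body presses on something with over 40 N, if the wrist force passes 120 N, or if a joint passes its speed limit or range.

ROBOT

A 6-joint arm with a two-finger parallel gripper is mounted at the origin on a cart in front of the work surface, level with it; the furniture and walls round the work are solid. World frame = base frame: x ahead of the robot, y to its left, z up, the work surface at z = 0. Lengths are in m, angles in rad, forces in N, time in s.
With the tool pointing down it reaches from about 0.275 to 0.975 m from the base axis. Payload 8.4 kg.
Tool frame: the origin (TCP) lies at the very end of the fingers, on their centre line; the grasp point (between the pads) lies 19 mm behind it; z points along the fingers, y is the line along which they close (so a half turn about z gives the same grasp; the last joint's range is limited). The gripper opens to 92 mm and grips with 3 to 60 N. Pads are 20 mm wide; open, the fingers measure 128 mm over their backs; the gripper's body (75 mm by 189 mm) begins 69 mm behind the grasp point.
Start: joints at [-0.002, 0.353, 1.633, -0, 1.155, -0.002], TCP at [0.625, -0, 0.215] pointing down, gripper open.
Joint ranges: [-2.63, 2.63], [-0.92, 2.1], [0.06, 2.66], [-1.3, 4.44], [0, 2.69], [-3.02, 3.02]. Speed limits (rad/s): [2.22, 2.22, 2.79, 3.14, 3.14, 3.14].

INTERFACE

Orientations are given as a unit quaternion [w, x, y, z].
In Python, from station import ctrl, grab_frame, get_calibration gives the robot as it stands. The module is installed in compiled form; this text tells all that it offers.
- The arm moves only by the tool arm_command, never from a script. Its arguments are lists of equal length, an entry for each row: "translation": the shift along the tool's x, y, z in cm, a list of three; "angular": the turn, a rotation vector about the tool's x, y, z in degrees, a list of three; "grip": the closure, from 0 (fully open) to 1 (shut). In form: {"translation": [[dx, dy, dz], ...], "angular": [[wx, wy, wz], ...], "grip": [grip, ...]}. A call has 1 to 10 rows; each row shifts and turns the commanded pose from where the row before left it, along the tool's axes as they then stand; what a row does not reach is not made up. A row lasts 1/12 s, in which the tool goes at most 41.7 mm and 7.16 degrees, less where a joint would pass 70% of its speed; a pose out of reach is approached as far as the arm can. A call is refused whole if a number of a shift passes 4.17 or a number of a turn 7.16, either way. A call with a gripper value outside its range is refused whole. The fingers move at their own pace and stop on an object; "force" is the grip in N (left out, the last holds). Time passes only in rows, so rows that do not move let the fingers close. It gives the time, the measured TCP pose, the force, the opening and the grip force at its end, in the units of the state.
- ctrl.read_state(): the state, without advancing time (a new reading comes with each control period).
- grab_frame(name): name is "scene" or "side" or "wrist"; returns the picture (384x512x3 uint8, blue, green, red); there is no depth.
- get_calibration(name): a dict with "mtx" (3x3 intrinsics, pixels), "xyz" and "rotation" of the camera in the world; the wrist camera has in their place "T_tool_cam" (4x4, takes a point from camera to tool coordinates, whose origin is the TCP and whose axes are the flange's). Camera axes: x right, y down, z forward; pixel columns grow to the right and rows downward; lengths in m; the calibration is good to about 2 mm. A picture is of the moment at which its call begins: read the wrist's pose just before it. get_calibration takes no time and is no camera call.
- ctrl.job_done(): hands the job in; it is judged then, once.
The state is a dict: "t": time; "joints": joint angles; "qvel": joint speeds; "joint_torque": joint torques, N m; "position": TCP position; "ee_rot": TCP orientation; "ft_force": force on the tool from outside, world axes, zero at the start; "moment": the same for the moment, N m; "opening": opening from 0.0 (shut) to 1.0 (fully open); "grip_force": force on a finger pad.
Only numpy, scipy, OpenCV 4.12 (cv2) and the standard library are available. Lean on these libraries where they do the work, as an engineer would, in place of code of your own. Each camera call takes 0.05 s, during which the arm holds its last target. There are 200 camera calls.

## Working session

There is one attempt and no reset: what is moved stays moved. The work goes in short steps, Python scripts to look and compute and a tool call to move; the robot and the scene stay as the last step left them, time stands still between calls to the robot, and variables do not carry over. Pictures are saved under pics/ and viewed, at most 10 in all, crops included, and the job is handed in when it is done.

Besides the shell and the picture viewer there is one more tool, called by a JSON object that holds its "op" and its "data", one argument or row to a line. arm_command: Moves the arm, as the interface text tells. Its arguments: {"type":"object","properties":{"translation":{"type":"array","items":{"type":"array","items":{"type":"number"}}},"angular":{"type":"array","items":{"type":"array","items":{"type":"number"}}},"grip":{"type":"array","items":{"type":"number"}},"force":{"type":"number"}},"required":["translation","angular","grip"]}

```bash
mkdir -p pics; python3 - <<'E'
from station import ctrl, grab_frame, get_calibration
import cv2, numpy as np
s=ctrl.read_state(); print({k:np.round(v,3) for k,v in s.items()})
for n in ("scene","side","wrist"):
    f=grab_frame(n); cv2.imwrite(f"pics/{n}0.png",f)
    c=get_calibration(n); print(n,{k:np.round(v,3).tolist() for k,v in c.items()})
E
```

```text
{'t': np.float64(0.0), 'joints': array([-0.002,  0.354,  1.634,  0.   ,  1.155, -0.002]), 'qvel': array([-0.001, -0.   ,  0.   ,  0.001, -0.   ,  0.001]), 'joint_torque': array([-2.0000e-03, -5.9385e+01, -3.3422e+01,  6.9000e-02,  2.3000e-02,
       -0.0000e+00]), 'position': array([0.624, 0.   , 0.214]), 'ee_rot': array([-0.   ,  0.707,  0.707, -0.   ]), 'ft_force': array([0.841, 0.005, 0.326]), 'moment': array([-0.029, -0.02 ,  0.022]), 'grip_force': np.float64(0.0), 'opening': np.float64(1.0)}
scene {'mtx': [[463.94, 0.0, 267.499], [0.0, 463.94, 189.784], [0.0, 0.0, 1.0]], 'xyz': [-0.197, -0.554, 0.709], 'rotation': [-0.408, 0.821, -0.353, 0.187]}
side {'mtx': [[358.967, 0.0, 255.144], [0.0, 358.967, 191.815], [0.0, 0.0, 1.0]], 'xyz': [0.047, 0.857, 0.438], 'rotation': [0.13, -0.177, 0.816, -0.535]}
wrist {'mtx': [[311.619, 0.0, 255.268], [0.0, 311.619, 191.745], [0.0, 0.0, 1.0]], 'T_tool_cam': [[-0.0, -0.96, -0.28, 0.081], [1.0, 0.0, -0.001, 0.0], [0.001, -0.28, 0.96, -0.172], [0.0, 0.0, 0.0, 1.0]]}
```

View pics/scene0.png

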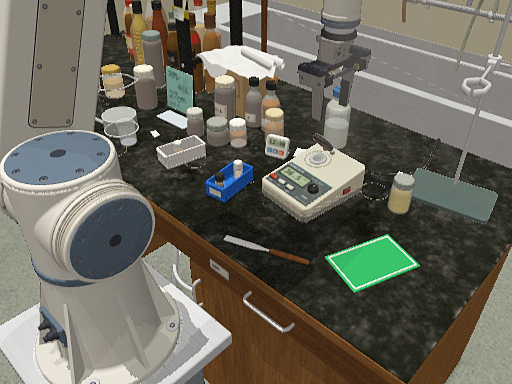

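View pics/side0.png

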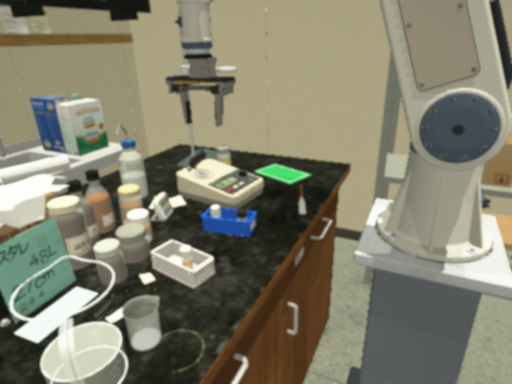

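The scene view shows the blue tray at about (230,181), the mat at about (372,262) and the meter between them at (315,180). In the side view the blue tray is at about (229,222), with a white-capped and a dark-capped vial in it.

```bash
cat > h.py <<'E'
from station import ctrl, grab_frame, get_calibration
import cv2, numpy as np
from scipy.spatial.transform import Rotation as R
def rot(q): return R.from_quat(np.roll(q,-1)).as_matrix()
def look(n):
    s=ctrl.read_state(); return grab_frame(n), pose(n,s)
def pose(n,s=None):
    c=get_calibration(n); K=np.array(c["mtx"])
    if n=="wrist":
        T=np.eye(4); T[:3,:3]=rot(s["ee_rot"]); T[:3,3]=s["position"]; T=T@np.array(c["T_tool_cam"])
        return K,T[:3,:3],T[:3,3]
    r=np.array(c["rotation"]); return K,(rot(r) if r.size==4 else r),np.array(c["xyz"])
def cast(cam,uv,z):
    K,M,p=cam; uv=np.atleast_2d(uv).astype(float)
    d=np.c_[uv,np.ones(len(uv))]@np.linalg.inv(K).T@M.T
    return p+d*((z-p[2])/d[:,2])[:,None]
def blob(img,lo,hi,near=None):
    m=cv2.inRange(cv2.cvtColor(img,cv2.COLOR_BGR2HSV),lo,hi)
    cs=cv2.findContours(m,cv2.RETR_EXTERNAL,cv2.CHAIN_APPROX_NONE)[0]
    return max(cs,key=cv2.contourArea)[:,0]
BLUE=((105,150,60),(125,255,255)); GREEN=((60,120,80),(85,255,255))
def rect(P):
    (c,wh,a)=cv2.minAreaRect(P[:,:2].astype(np.float32)*1000)
    b=cv2.boxPoints((c,wh,a)); e=max((b[1]-b[0],b[2]-b[1]),key=np.linalg.norm)
    return np.round(c,1),np.round(wh,1),round(np.degrees(np.arctan2(e[1],e[0]))%180,1)
E
python3 - <<'E'
from h import *
for n in("scene","side"):
    f=cv2.imread(f"pics/{n}0.png"); cam=pose(n)
    g=blob(f,*GREEN); print(n,"mat",rect(cast(cam,g,.003)))
    b=blob(f,*BLUE); x=cv2.boundingRect(b); print(x,"tray",cv2.contourArea(b))
    for z in(0,.02,.04): print(z,rect(cast(cam,b,z)))
E
```

```text
scene mat (array([ 475.6, -248.3]), array([112.4, 171.9]), np.float32(159.4))
(206, 161, 48, 42) tray 895.5
0 (array([475. , 188.1]), array([171.5,  99.8]), np.float32(8.4))
0.02 (array([456. , 167.2]), array([166.7,  97. ]), np.float32(8.4))
0.04 (array([437.1, 146.2]), array([161.9,  94.2]), np.float32(8.4))
side mat (array([ 479.4, -234.5]), array([114. , 184.1]), np.float32(159.2))
(201, 208, 57, 29) tray 938.0
0 (array([481.1, 139.8]), array([154.8, 143.1]), np.float32(14.7))
0.02 (array([461.3, 172.5]), array([147.7, 136.5]), np.float32(14.7))
0.04 (array([441.5, 205.3]), array([140.6, 130. ]), np.float32(14.7))
```

{"op": "arm_command", "data": {
  "translation": [
    [2.1, -2.1, 0],
    [2.1, -2.1, 0],
    [2.1, -2.1, 0],
    [2.1, -2.1, 0],
    [2.1, -2.1, 0],
    [2.1, -2.1, 0],
    [2.1, -2.1, 0],
    [2.1, -2.0, 0],
    [0, 0, 0],
    [0, 0, 0]
  ],
  "angular": [
    [0, 0, 0],
    [0, 0, 0],
    [0, 0, 0],
    [0, 0, 0],
    [0, 0, 0],
    [0, 0, 0],
    [0, 0, 0],
    [0, 0, 0],
    [0, 0, 0],
    [0, 0, 0]
  ],
  "grip": [0, 0, 0, 0, 0, 0, 0, 0, 0, 0],
  "force": 15
}}

```text
t: 0.98
position: [0.4572, 0.1687, 0.2146]
ee_rot: [0.0, 0.706, 0.708, -0.0]
ft_force: [-0.1, 0.1, 0.3]
opening: 1.002
grip_force: 0.0
```

```bash
python3 - <<'E'
from h import *
f,cam=look("wrist"); cv2.imwrite("pics/w1.png",f); s=ctrl.read_state(); print(s["t"],s["position"],s["ee_rot"],cam[2])
b=blob(f,*BLUE); print(cv2.boundingRect(b),cv2.contourArea(b))
for z in(0,.02,.04): print(z,rect(cast(cam,b,z)))
E
```

```text
1.0333 [0.45808476 0.16818977 0.21470862] [2.39781791e-04 7.06588157e-01 7.07624968e-01 1.55363760e-04] [0.45725926 0.24952454 0.38621734]
(195, 136, 118, 70) 6114.0
0 (array([455.7, 164.5]), array([142.7,  73.3]), np.float32(8.4))
0.02 (array([455.8, 168.9]), array([135.3,  69.5]), np.float32(8.4))
0.04 (array([455.9, 173.3]), array([127.9,  65.7]), np.float32(8.4))
```

View pics/w1.png

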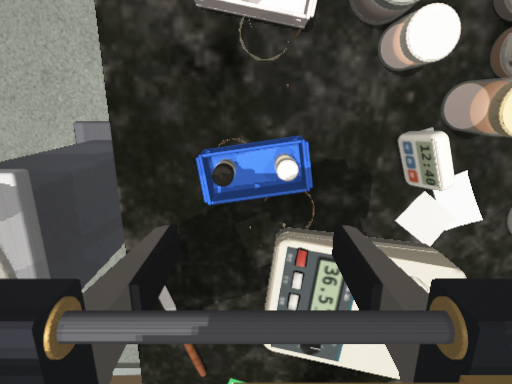

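The wrist view shows the blue tray at about (255,170), dark vial at (222,172), pale vial at (287,168); the meter's nearest corner is at about (278,230). I check that corner's clearance from the lower finger.

```bash
python3 - <<'E'
from h import *
s=ctrl.read_state(); cam=pose("wrist",s)
print(cast(cam,[[278,230],[330,232],[465,275],[268,343]],.08).round(3))
print(cast(cam,[[222,172],[287,168]],.057).round(3))
f=cv2.imread("pics/scene0.png"); print(cast(pose("scene"),[[315,136],[331,150]],.145).round(3))
a=np.radians(8.4); c=np.array([.456,.171]); y=np.array([np.sin(a),-np.cos(a)]); x=np.array([np.cos(a),np.sin(a)])
for l,w in((.064,.012),(.095,.0375)): print([(c+l*y+k*w*x).round(3) for k in(-1,1)])
E
```

```text
[[ 0.482  0.117  0.08 ]
 [ 0.538  0.115  0.08 ]
 [ 0.691  0.064  0.08 ]
 [ 0.474 -0.028  0.08 ]]
[[0.422 0.175 0.057]
 [0.492 0.18  0.057]]
[[ 0.605  0.02   0.145]
 [ 0.58  -0.046  0.145]]
[array([0.453, 0.106]), array([0.477, 0.109])]
[array([0.433, 0.072]), array([0.507, 0.082])]
```

{"op": "arm_command", "data": {
  "translation": [
    [0.2, -0.8, 0],
    [0, 0, 0],
    [0, 0, 0],
    [0, 0, 0],
    [0, 0, 0],
    [0, 0, 0],
    [0, 0, 0],
    [0, 0, 0],
    [0, 0, 0],
    [0, 0, 0]
  ],
  "angular": [
    [0, 0, 6.8],
    [0, 0, 6.8],
    [0, 0, 6.8],
    [0, 0, 6.8],
    [0, 0, 6.8],
    [0, 0, 6.8],
    [0, 0, 6.8],
    [0, 0, 6.8],
    [0, 0, 6.8],
    [0, 0, 6.8]
  ],
  "grip": [0.17, 0.17, 0.17, 0.17, 0.17, 0.17, 0.17, 0.17, 0.17, 0.17]
}}

```text
t: 1.87
position: [0.451, 0.1691, 0.2145]
ee_rot: [0.0, 0.982, 0.187, 0.0]
ft_force: [1.0, -0.9, -0.8]
opening: 0.831
grip_force: 0.0
```

{"op": "arm_command", "data": {
  "translation": [
    [0, 0, 0],
    [0, 0, 0],
    [0, 0, 2],
    [0, 0, 2],
    [0, 0, 1.5],
    [0, 0, 0],
    [0, 0, 0]
  ],
  "angular": [
    [0, 0, 6.8],
    [0, 0, 6.8],
    [0, 0, 0],
    [0, 0, 0],
    [0, 0, 0],
    [0, 0, 0],
    [0, 0, 0]
  ],
  "grip": [0.17, 0.17, 0.17, 0.17, 0.17, 0.17, 0.17]
}}

```text
t: 2.45
position: [0.4502, 0.1692, 0.1591]
ee_rot: [0.0, 0.997, 0.073, -0.001]
ft_force: [-0.7, 0.1, 0.5]
opening: 0.83
grip_force: 0.0
```

```bash
python3 - <<'E'
from h import *
f,cam=look("wrist"); cv2.imwrite("pics/w2.png",f); s=ctrl.read_state(); print(s["t"],s["position"],s["opening"],s["joints"].round(2)); M=rot(s["ee_rot"]);print(M.round(3), np.degrees(np.arctan2(M[1,1],M[0,1])))
b=blob(f,*BLUE); print(cv2.boundingRect(b),cv2.contourArea(b))
for z in(0,.02,.04): print(z,rect(cast(cam,b,z)))
E
```

```text
2.5 [0.45077747 0.16954651 0.15995526] 0.8288339523449745 [ 0.36  0.2   1.99 -0.    0.96  1.78]
[[ 0.989  0.145  0.   ]
 [ 0.145 -0.989 -0.   ]
 [-0.     0.    -1.   ]] -81.65372882556103
(222, 111, 67, 130) 7947.0
0 (array([446.8, 170.1]), array([144.8,  69.7]), np.float32(8.4))
0.02 (array([451.7, 170.8]), array([136. ,  65.5]), np.float32(8.4))
0.04 (array([456.7, 171.6]), array([127.3,  61.3]), np.float32(8.4))
```

View pics/w2.png

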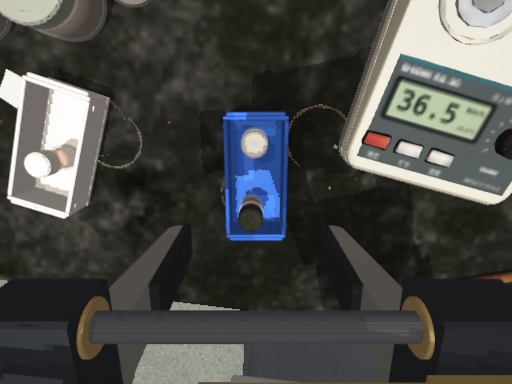

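The view shows the tray centred between the fingers at about (255,176), with both vials standing and the meter clear of the right finger. Descending.

{"op": "arm_command", "data": {
  "translation": [
    [0, -0.1, 2],
    [0, 0, 2.5],
    [0, 0, 2.5],
    [0, 0, 2.5],
    [0, 0, 2.0],
    [0, 0, 1.5],
    [0, 0, 1.0],
    [0, 0, 0.6],
    [0, 0, 0],
    [0, 0, 0]
  ],
  "angular": [
    [0, 0, 0],
    [0, 0, 0],
    [0, 0, 0],
    [0, 0, 0],
    [0, 0, 0],
    [0, 0, 0],
    [0, 0, 0],
    [0, 0, 0],
    [0, 0, 0],
    [0, 0, 0]
  ],
  "grip": [0.17, 0.17, 0.17, 0.17, 0.17, 0.17, 0.17, 0.17, 0.17, 0.17]
}}

```text
t: 3.33
position: [0.4506, 0.1711, 0.0142]
ee_rot: [-0.0, 0.997, 0.073, 0.0]
ft_force: [-0.1, -0.2, 0.3]
opening: 0.833
grip_force: 0.0
```

{"op": "arm_command", "data": {
  "translation": [
    [0, 0, 0],
    [0, 0, 0],
    [0, 0, 0],
    [0, 0, 0],
    [0, 0, 0],
    [0, 0, 0],
    [0, 0, 0],
    [0, 0, 0],
    [0, 0, 0],
    [0, 0, 0]
  ],
  "angular": [
    [0, 0, 0],
    [0, 0, 0],
    [0, 0, 0],
    [0, 0, 0],
    [0, 0, 0],
    [0, 0, 0],
    [0, 0, 0],
    [0, 0, 0],
    [0, 0, 0],
    [0, 0, 0]
  ],
  "grip": [0.2, 0.22, 0.24, 0.26, 0.28, 0.3, 0.32, 0.34, 0.36, 0.38],
  "force": 15
}}

```text
t: 4.17
position: [0.4499, 0.1708, 0.0136]
ee_rot: [0.0, 0.997, 0.073, -0.0]
ft_force: [0.0, -2.8, 1.9]
opening: 0.65
grip_force: 15.0
```

{"op": "arm_command", "data": {
  "translation": [
    [0, 0, 0],
    [0, 0, 0],
    [0, 0, -0.1],
    [0, 0, -0.2],
    [0, 0, -0.3],
    [0, 0, -0.5],
    [0, 0, -0.7],
    [0, 0, -0.8],
    [0, 0, -0.6],
    [0, 0, -0.3]
  ],
  "angular": [
    [0, 0, 0],
    [0, 0, 0],
    [0, 0, 0],
    [0, 0, 0],
    [0, 0, 0],
    [0, 0, 0],
    [0, 0, 0],
    [0, 0, 0],
    [0, 0, 0],
    [0, 0, 0]
  ],
  "grip": [0.5, 0.6, 0.6, 0.6, 0.6, 0.6, 0.6, 0.6, 0.6, 0.6],
  "force": 25
}}

```text
t: 5.0
position: [0.4505, 0.1713, 0.0499]
ee_rot: [-0.0, 0.997, 0.073, 0.001]
ft_force: [0.8, 0.0, -2.1]
opening: 0.652
grip_force: 25.0
```

```bash
python3 - <<'E'
from h import *
f=grab_frame("wrist"); g=grab_frame("side"); cv2.imwrite("pics/w3.png",np.hstack([f[60:320,120:400],cv2.resize(g[180:260,150:300],(480,260),interpolation=cv2.INTER_CUBIC)])); s=ctrl.read_state(); print(s["t"],s["position"],s["opening"],s["grip_force"],s["ft_force"],s["moment"])
E
```

```text
5.1 [0.45040991 0.17121457 0.04948733] 0.6514560028955276 24.998804032802582 [ 0.27480598 -0.07894009 -2.90634393] [0.07159936 0.04467689 0.06444247]
```

View pics/w3.png

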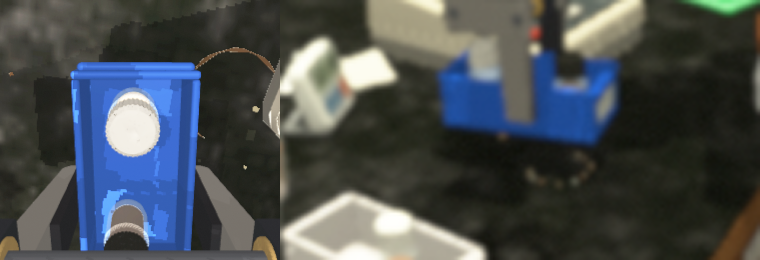

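Lifted to a tray centre height of about 56 mm. The wrist crop shows both vials upright (white cap at (133,125), dark cap at (127,230)), and the side crop shows the tray clear of the bench. Next: raise, then go over the meter's near edge.

{"op": "arm_command", "data": {
  "translation": [
    [0, 0, -0.3],
    [0, 0, -0.6],
    [0, 0, -0.9],
    [0, 0, -1.2],
    [0, 0, -1.5],
    [0, 0, -1.5],
    [0, 0, -1.5],
    [0, 0, -1.2],
    [0, 0, -0.8],
    [0, 0, -0.5]
  ],
  "angular": [
    [0, 0, 0],
    [0, 0, 0],
    [0, 0, 0],
    [0, 0, 0],
    [0, 0, 0],
    [0, 0, 0],
    [0, 0, 0],
    [0, 0, 0],
    [0, 0, 0],
    [0, 0, 0]
  ],
  "grip": [0.6, 0.6, 0.6, 0.6, 0.6, 0.6, 0.6, 0.6, 0.6, 0.6]
}}

```text
t: 5.93
position: [0.4503, 0.1711, 0.15]
ee_rot: [-0.0, 0.997, 0.073, 0.001]
ft_force: [-0.9, -0.2, -2.9]
opening: 0.649
grip_force: 25.0
```

{"op": "arm_command", "data": {
  "translation": [
    [0, 0.3, 0],
    [-0.1, 0.6, 0],
    [-0.1, 0.9, 0],
    [-0.1, 1.2, 0],
    [-0.1, 1.5, 0],
    [-0.2, 1.7, 0],
    [-0.2, 1.7, 0],
    [-0.2, 1.7, 0],
    [-0.2, 1.7, 0],
    [-0.2, 1.7, 0]
  ],
  "angular": [
    [0, 0, 0],
    [0, 0, 0],
    [0, 0, 0],
    [0, 0, 0],
    [0, 0, 0],
    [0, 0, 0],
    [0, 0, 0],
    [0, 0, 0],
    [0, 0, 0],
    [0, 0, 0]
  ],
  "grip": [0.6, 0.6, 0.6, 0.6, 0.6, 0.6, 0.6, 0.6, 0.6, 0.6]
}}

```text
t: 6.77
position: [0.4543, 0.0384, 0.148]
ee_rot: [0.0, 0.997, 0.073, -0.001]
ft_force: [-0.3, -0.1, -2.5]
opening: 0.65
grip_force: 25.0
```

{"op": "arm_command", "data": {
  "translation": [
    [-0.2, 1.7, 0],
    [-0.2, 1.7, 0],
    [-0.2, 1.7, 0],
    [-0.2, 1.7, 0],
    [-0.2, 1.7, 0],
    [-0.2, 1.7, 0],
    [-0.2, 1.7, 0],
    [-0.2, 1.7, 0],
    [-0.2, 1.7, 0],
    [-0.2, 1.7, 0]
  ],
  "angular": [
    [0, 0, 0],
    [0, 0, 0],
    [0, 0, 0],
    [0, 0, 0],
    [0, 0, 0],
    [0, 0, 0],
    [0, 0, 0],
    [0, 0, 0],
    [0, 0, 0],
    [0, 0, 0]
  ],
  "grip": [0.6, 0.6, 0.6, 0.6, 0.6, 0.6, 0.6, 0.6, 0.6, 0.6]
}}

```text
t: 7.6
position: [0.459, -0.1325, 0.148]
ee_rot: [-0.0, 0.997, 0.073, -0.001]
ft_force: [-0.6, -0.6, -2.6]
opening: 0.65
grip_force: 25.0
```

{"op": "arm_command", "data": {
  "translation": [
    [-0.2, 1.7, 0],
    [-0.2, 1.7, 0],
    [-0.2, 1.5, 0],
    [-0.1, 1.2, 0],
    [-0.1, 0.9, 0],
    [-0.1, 0.6, 0],
    [0, 0.4, 0],
    [0, 0.2, 0],
    [0, 0, 0]
  ],
  "angular": [
    [0, 0, 0],
    [0, 0, 0],
    [0, 0, 0],
    [0, 0, 0],
    [0, 0, 0],
    [0, 0, 0],
    [0, 0, 0],
    [0, 0, 0],
    [0, 0, 0]
  ],
  "grip": [0.6, 0.6, 0.6, 0.6, 0.6, 0.6, 0.6, 0.6, 0.6]
}}

```text
t: 8.35
position: [0.4631, -0.2132, 0.1485]
ee_rot: [-0.0, 0.997, 0.073, -0.0]
ft_force: [-0.5, -0.2, -2.9]
opening: 0.648
grip_force: 25.0
```

{"op": "arm_command", "data": {
  "translation": [
    [0, 0, 0],
    [0, 0, 0],
    [0, 0, 0],
    [0, 0, 0],
    [0, 0, 0],
    [0, 0, 0],
    [0, 0, 0],
    [0, 0, 0],
    [0, 0, 0],
    [0, 0, 0]
  ],
  "angular": [
    [0, 0, 1.5],
    [0, 0, 3.5],
    [0, 0, 4.0],
    [0, 0, 4.0],
    [0, 0, 4.0],
    [0, 0, 4.0],
    [0, 0, 4.0],
    [0, 0, 2.5],
    [0, 0, 1.5],
    [0, 0, 0]
  ],
  "grip": [0.6, 0.6, 0.6, 0.6, 0.6, 0.6, 0.6, 0.6, 0.6, 0.6]
}}

```text
t: 9.18
position: [0.4631, -0.2125, 0.1486]
ee_rot: [-0.0, 0.984, -0.179, -0.0]
ft_force: [0.5, 0.3, -2.4]
opening: 0.651
grip_force: 25.0
```

```bash
python3 - <<'E'
from h import *
f,cam=look("wrist"); s=ctrl.read_state(); cv2.imwrite("pics/w4.png",f); print(s["t"],s["position"],s["opening"],s["grip_force"]); M=rot(s["ee_rot"]);print(M.round(3), np.degrees(np.arctan2(M[1,1],M[0,1])))
m=cv2.inRange(cv2.cvtColor(f,cv2.COLOR_BGR2HSV),*GREEN); ys,xs=np.nonzero(m); P=np.c_[xs,ys]
print(rect(cast(cam,P,.003)))
b=blob(f,*BLUE); print("tray",rect(cast(cam,b,s["position"][2]+.026)))
E
```

```text
9.2333 [ 0.46316161 -0.21260388  0.14861159] 0.6506669459284264 24.99897837638855
[[ 0.937 -0.351 -0.   ]
 [-0.351 -0.937  0.   ]
 [-0.    -0.    -1.   ]] -110.52476898286403
(array([ 481.8, -243.9]), array([110.7, 163.5]), np.float32(159.4))
tray (array([ 481.8, -217.7]), array([60.4, 99.9]), np.float32(159.3))
```

View pics/w4.png

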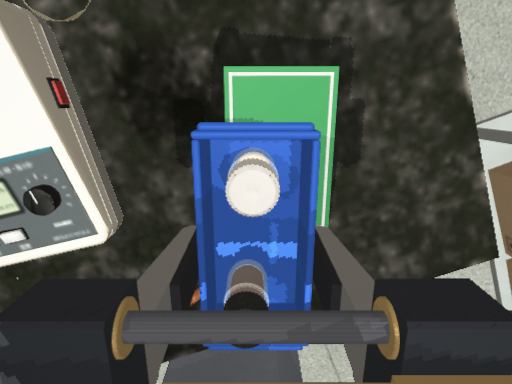

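The view shows the mat at about (225–338, 67–…) below the tray, with both vials standing in it (caps at (253,190) and (247,300)). The mat centre measured from here agrees with the scene camera to 1 mm along its length and 6 mm across, so I aim between the two, shift and lower.

{"op": "arm_command", "data": {
  "translation": [
    [0.2, 0.3, 0],
    [0.4, 0.5, 0],
    [0.5, 0.7, 0],
    [0.4, 0.5, 0],
    [0.2, 0.3, 0],
    [0.2, 0.2, 0.3],
    [0, 0, 0.6],
    [0, 0, 0.9],
    [0, 0, 1.2],
    [0, 0, 1.3]
  ],
  "angular": [
    [0, 0, 0],
    [0, 0, 0],
    [0, 0, 0],
    [0, 0, 0],
    [0, 0, 0],
    [0, 0, 0],
    [0, 0, 0],
    [0, 0, 0],
    [0, 0, 0],
    [0, 0, 0]
  ],
  "grip": [0.6, 0.6, 0.6, 0.6, 0.6, 0.6, 0.6, 0.6, 0.6, 0.6]
}}

```text
t: 10.07
position: [0.4719, -0.243, 0.1045]
ee_rot: [-0.0, 0.984, -0.179, -0.0]
ft_force: [-0.2, -0.3, -2.3]
opening: 0.651
grip_force: 25.0
```

{"op": "arm_command", "data": {
  "translation": [
    [0, 0, 1.3],
    [0, 0, 1.3],
    [0, 0, 1.3],
    [0, 0, 1.2],
    [0, 0, 1.0],
    [0, 0, 0.7],
    [0, 0, 0.5],
    [0, 0, 0.3],
    [0, 0, 0.2],
    [0, 0, 0]
  ],
  "angular": [
    [0, 0, 0],
    [0, 0, 0],
    [0, 0, 0],
    [0, 0, 0],
    [0, 0, 0],
    [0, 0, 0],
    [0, 0, 0],
    [0, 0, 0],
    [0, 0, 0],
    [0, 0, 0]
  ],
  "grip": [0.6, 0.6, 0.6, 0.6, 0.6, 0.6, 0.6, 0.6, 0.6, 0.6]
}}

```text
t: 10.9
position: [0.4722, -0.2433, 0.0275]
ee_rot: [0.0, 0.984, -0.179, -0.0]
ft_force: [0.3, 0.2, -2.2]
opening: 0.653
grip_force: 25.0
```

```bash
python3 - <<'E'
from h import *
g=grab_frame("scene"); cv2.imwrite("pics/s5.png",cv2.resize(g[200:310,290:440],(750,550),interpolation=cv2.INTER_CUBIC)); s=ctrl.read_state(); print(s["t"],s["position"],s["opening"],s["grip_force"],s["ft_force"])
E
```

```text
10.95 [ 0.47229775 -0.24338491  0.02778074] 0.648046797475516 24.998871088027954 [-0.35045862 -0.30159811 -1.56284697]
```

View pics/s5.png

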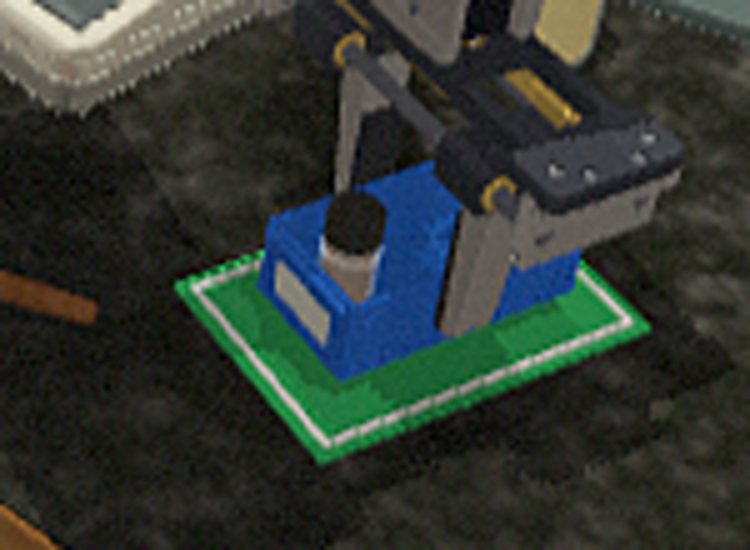

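The tray hangs about 11 mm above the mat, parallel to it and near its middle; the near-side margin is a little wider, so I nudge 2 mm and lower the rest slowly.

{"op": "arm_command", "data": {
  "translation": [
    [0, 0.1, 0.2],
    [0, 0.1, 0.3],
    [0, 0, 0.2],
    [0, 0, 0.1],
    [0, 0, 0.1],
    [0, 0, 0.1],
    [0, 0, 0.1],
    [0, 0, 0],
    [0, 0, 0]
  ],
  "angular": [
    [0, 0, 0],
    [0, 0, 0],
    [0, 0, 0],
    [0, 0, 0],
    [0, 0, 0],
    [0, 0, 0],
    [0, 0, 0],
    [0, 0, 0],
    [0, 0, 0]
  ],
  "grip": [0.6, 0.6, 0.6, 0.6, 0.6, 0.6, 0.6, 0.6, 0.6]
}}

```text
t: 11.7
position: [0.4715, -0.2452, 0.0167]
ee_rot: [0.0, 0.984, -0.179, 0.0]
ft_force: [-0.2, 0.8, -0.1]
opening: 0.654
grip_force: 25.0
```

The wrist force has gone from −2.4 N to about 0, so the tray is standing. Release gently.

{"op": "arm_command", "data": {
  "translation": [
    [0, 0, 0],
    [0, 0, 0],
    [0, 0, 0],
    [0, 0, 0],
    [0, 0, 0],
    [0, 0, 0],
    [0, 0, 0],
    [0, 0, 0],
    [0, 0, 0],
    [0, 0, 0]
  ],
  "angular": [
    [0, 0, 0],
    [0, 0, 0],
    [0, 0, 0],
    [0, 0, 0],
    [0, 0, 0],
    [0, 0, 0],
    [0, 0, 0],
    [0, 0, 0],
    [0, 0, 0],
    [0, 0, 0]
  ],
  "grip": [0.4, 0.35, 0.33, 0.31, 0.29, 0.27, 0.25, 0.2, 0.15, 0.1],
  "force": 5
}}

```text
t: 12.53
position: [0.4714, -0.2452, 0.0166]
ee_rot: [0.0, 0.984, -0.179, 0.0]
ft_force: [-0.5, 0.8, 0.0]
opening: 0.892
grip_force: 0.0
```

{"op": "arm_command", "data": {
  "translation": [
    [0, 0, 0],
    [0, 0, -0.4],
    [0, 0, -0.8],
    [0, 0, -1.5],
    [0, 0, -2],
    [0, 0, -2],
    [0, 0, -2],
    [0, 0, -2],
    [0, 0, -1],
    [0, 0, 0]
  ],
  "angular": [
    [0, 0, 0],
    [0, 0, 0],
    [0, 0, 0],
    [0, 0, 0],
    [0, 0, 0],
    [0, 0, 0],
    [0, 0, 0],
    [0, 0, 0],
    [0, 0, 0],
    [0, 0, 0]
  ],
  "grip": [0.1, 0.1, 0.1, 0.1, 0.1, 0.1, 0.1, 0.1, 0.1, 0.1]
}}

```text
t: 13.37
position: [0.4729, -0.2459, 0.1363]
ee_rot: [0.001, 0.984, -0.179, 0.002]
ft_force: [0.1, -0.8, 0.0]
opening: 0.902
grip_force: 0.0
```

```bash
python3 - <<'E'
from h import *
f,cam=look("wrist"); s=ctrl.read_state(); cv2.imwrite("pics/w6.png",f); print(s["t"],s["position"],s["opening"],s["ft_force"])
m=cv2.inRange(cv2.cvtColor(f,cv2.COLOR_BGR2HSV),*GREEN); ys,xs=np.nonzero(m)
print("mat",rect(cast(cam,np.c_[xs,ys],.003)))
print("tray rim",rect(cast(cam,blob(f,*BLUE),.043)))
E
```

```text
13.4167 [ 0.47207423 -0.24550003  0.13470965] 0.9013660326278758 [0.2848536  0.31334963 0.06680324]
mat (array([ 478.4, -242.5]), array([110.6, 169.9]), np.float32(159.4))
tray rim (array([ 477.7, -245.9]), array([ 59.4, 125. ]), np.float32(159.3))
```

View pics/w6.png

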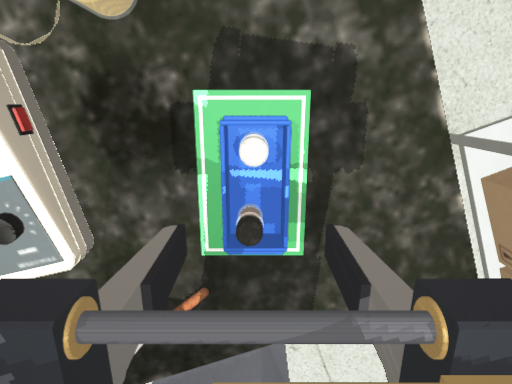

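The tray stands at the middle of the mat, within about 4 mm and 0.1°. Both vials are upright (caps at (254,150) and (249,228)), and the gripper is clear.

```bash
python3 -c "
from station import ctrl
print(ctrl.job_done())"
```

```text
the job is handed in; nothing more can be done
None
```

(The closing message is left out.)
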